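# Right the fallen soap pump and work its pump

## Robot

A 7-joint arm with a two-finger parallel gripper is mounted at the origin on a cart in front of the work surface, level with it; the furniture and walls round the work are solid. World frame = base frame: x ahead of the robot, y to its left, z up, the work surface at z = 0. Lengths are in m, angles in rad, forces in N, time in s.
With the tool pointing down it reaches from about 0.4 to 0.85 m from the base axis. Payload 4.5 kg.
Tool frame: the origin (TCP) lies at the very end of the fingers, on their centre line; the grasp point (between the pads) lies 19 mm behind it (r.grip_point_offset is the distance from the TCP to the grasp point, in m); y points along the fingers, x is the direction in which the jaws open and shut, and the axes are right-handed (so a half turn about y gives the same grasp; the last joint's range is limited). The gripper opens to 88 mm and grips with 3 to 60 N. Pads are 18 mm wide; open, the fingers measure 123 mm over their backs; the gripper's body (75 mm by 187 mm) begins 45 mm behind the grasp point.
Start: joints at [1.309, 0.689, -0.195, 1.565, 0.157, 0.902, -0.215], TCP at [0.182, -0.598, 0.239] pointing down, gripper open.
Joint ranges: [-3.01, 3.01], [-0.46, 2.08], [-1.47, 1.51], [0.13, 2.56], [-1, 4.14], [0.04, 2.09], [-2.66, 2.66]. Speed limits (rad/s): [2.57, 2.57, 3.14, 3.14, 3.14, 3.14, 3.14].

## Interface

Orientations are given as a unit quaternion [x, y, z, w].
In Python, from plant import get_state, snapshot, camera_params, job, r gives the robot as it stands.
- The arm moves only by the tool carry_out, never from a script. Its arguments are lists of equal length, an entry for each row: "offset": the shift along the world's x, y, z in m, a list of three; "twist": the turn about the world's z in degrees. In form: {"offset": [[tx, ty, tz], ...], "twist": [twist, ...]}. A call has 1 to 8 rows; each row shifts and turns the commanded pose from where the row before left it; what a row does not reach is not made up. A row lasts 1/8 s, in which the tool goes at most 62.5 mm and 10.7 degrees, less where a joint would pass 70% of its speed; a pose out of reach is approached as far as the arm can. A call with a gripper value outside its range is refused whole. "grip" is the finger opening in m, from 0 to 0.0881, set as the call begins (left out, the last holds). The fingers move at their own pace and stop on an object; "newtons" is the grip in N (left out, the last holds). Time passes only in rows, so rows that do not move let the fingers close. It gives the time, the measured TCP pose, the force and the opening at its end, in the units of the state.
- get_state(): the state, without advancing time (a new reading comes with each control period).
- snapshot(name): name is "scene" or "top" or "wrist"; returns the picture (384x512x3 uint8, red, green, blue); there is no depth.
- camera_params(name): a dict with "camera_matrix" (3x3 intrinsics, pixels), "eye" and "orientation" of the camera in the world. Camera axes: x right, y up, looking along -z (the intrinsics and any distortion apply to the point x, -y, -z); pixel columns grow to the right and rows downward; lengths in m; the calibration is good to about 2 mm. A picture is of the moment at which its call begins: read the wrist's pose just before it. camera_params takes no time and is no camera call; for the wrist camera it gives the pose at the moment of the call.
- job.finish_job(): hands the job in, once; it reports no verdict.
The state is a dict: "clock": time; "q": joint angles; "qd": joint speeds; "joint_torque": joint torques, N m; "tool_pos": TCP position; "eef_rot": TCP orientation; "contact_force": force on the tool from outside, world axes, zero at the start; "moment": the same for the moment, N m; "opening": opening from 0.0 (shut) to 1.0 (fully open).
Only numpy, scipy, OpenCV 4.12 (cv2) and the standard library are available. Lean on these libraries where they do the work, as an engineer would, in place of code of your own. Each camera call takes 0.05 s, during which the arm holds its last target. There are 200 camera calls.

## Task

The soap dispenser has toppled over on the worktop and its pump has lost its prime. Stand it upright in the middle of the empty bay of the wooden sink tidy, setting it down gently, and let go of it. Then press the pump head all the way down and let it rise again slowly under the fingers, never letting it snap up, and leave the dispenser standing there with the soap, mug and glass round it undisturbed.

Things in the scene. Friction and masses are not known exactly. Their poses are not given: they have to be found in the camera images.
- dispenser_mid (a point): centre (half-way up) of the toppled soap dispenser: grey stoneware bottle 54 x 54 mm square and 100 mm tall, then a shoulder, a black collar, a thin stem and a black pump head; 162 mm in all, 0.25 to 0.5 kg. z runs along its axis from foot to pump head, x and y are normal to the flat faces, the nozzle points along -x. At the start it lies on a flat face, z and x level. Foot: 81 mm along -z
- dispenser_foot (a point): centre of the underside of the dispenser's foot (axes as dispenser_mid)
- dispenser_collar (a point): point on the dispenser's axis half-way up the ribbed black collar (round, 38 mm in diameter, 106 to 126 mm above the foot), 116 mm above the foot (axes as dispenser_mid); only 46 mm of the dispenser lies beyond it towards the pump head, so a gripper leaning 45 degrees towards the head fits here
- dispenser: the same dispenser, origin at the centre of its foot
- pump_top (a point): centre of the top of the pump head, a round black head 33 mm in diameter and 19 mm high with a short nozzle 13 mm wide that reaches 34 mm from the axis along -x of the dispenser
- pump (a joint): how far the pump head is pressed down into the collar, in m: 0 is fully up (spring-held), 0.013 is its stop. The spring takes about 3 N to start and 4.5 N at the stop, and drives the head up at over 0.3 m/s if it is let go
- tidy_bay (a point): centre of the inner floor of the empty bay of the sink tidy (x, y along the bay's sides, z up). The tidy is a low open wooden tray, 94 x 182 mm, that stays put on the worktop, with two bays side by side, each 82 x 82 mm inside; walls 6 mm, bay floor 9 mm above the worktop, rim 25 mm above it
- soap_bay (a point): centre of the inner floor of the tidy's other bay, where the soap lies, 88 mm from tidy_bay. A wall cabinet hangs 0.59 m above the worktop farther back on the right (x beyond about 0.55, y below about -0.15), and tall canisters stand behind the tumbler
- soap_bar: bar of white soap, 50 x 66 x 24 mm, lying in the other bay; origin at the centre of its underside; it stays there
- mug_tea: standing mug, 92 x 127 x 95 mm with its handle, behind the work; origin at its underside; to be left alone
- tumbler: standing glass tumbler, 81 mm wide and 93 mm tall, behind the work; origin at its underside; to be left alone

How it is judged:
On the way, in this order (a step that is already met when the one before it is completed fails the run):
1. the dispenser stands upright in the empty bay and has been let go (angle between dispenser_mid's own z axis and vertical below 0.1 rad and horizontal distance between dispenser_foot and tidy_bay below 0.022 m and z of dispenser_foot in the frame of tidy_bay below 0.004 m and contact force between dispenser and the fingers below 0.1 N and value of joint pump below 0.003 m), for 0.2 s.
2. the pump head is pressed down to its stop while the dispenser stands in the bay (value of joint pump above 0.011 m and angle between dispenser_mid's own z axis and vertical below 0.15 rad and horizontal distance between dispenser_foot and tidy_bay below 0.022 m), for 0.05 s.
At the end, for the whole second after the job is handed in: the dispenser stands at rest, pump head up, within 0.1 rad of vertical, its foot flat on the floor of the tidy's empty bay (within 4 mm) and within 22 mm of the bay's centre; the pump is fully up (within 2 mm); the soap is still in its own bay (within 30 mm of its centre) (angle between dispenser_mid's own z axis and vertical below 0.1 rad and horizontal distance between dispenser_foot and tidy_bay below 0.022 m and z of dispenser_foot in the frame of tidy_bay below 0.004 m and value of joint pump below 0.002 m and linear speed of dispenser below 0.02 m/s and horizontal distance between soap_bar and soap_bay below 0.03 m); the robot touches nothing.
It fails at once if the pump head snaps up (rises faster than 0.1 m/s) (velocity of joint pump below -0.1 m/s).
It fails at once if the dispenser is dropped into the tidy (faster than 0.45 m/s at the bay's floor) (horizontal distance between dispenser_foot and tidy_bay below 0.05 m and z of dispenser_foot in the frame of tidy_bay below 0.012 m and linear speed of dispenser above 0.45 m/s).
It fails at once if the mug or the tumbler is pushed more than 20 mm or knocked over (distance of any of mug_tea, tumbler from where it was at the start of the episode above 0.02 m).
It also fails if it takes over 58 s, if anything falls off the work surface, if the arm or the gripper's body presses on something with over 40 N, if the wrist force passes 120 N, or if a joint passes its speed limit or range.

## Working session

There is one attempt and no reset: what is moved stays moved. The work goes in short steps, Python scripts to look and compute and a tool call to move; the robot and the scene stay as the last step left them, time stands still between calls to the robot, and variables do not carry over. Pictures are saved under pics/ and viewed, about 8 in all and at most 12, crops included, and the job is handed in when it is done.

Besides the shell and the picture viewer there is one more tool, called after "Emit:" as name([rows], argument=value, ...), one row to a line, values as JSON. carry_out: Moves the arm, as the interface text tells. Its arguments: {"type":"object","properties":{"offset":{"type":"array"},"twist":{"type":"array"},"grip":{"type":"number"},"newtons":{"type":"number"}},"required":["offset","twist"]}

```bash
ls; mkdir -p pics; python3 - <<'E'
from plant import get_state, snapshot, camera_params, job, r
import cv2
print(get_state())
for n in ("scene","top"):
    im=snapshot(n); cv2.imwrite(f"pics/{n}0.png",im[:,:,::-1]); print(n,camera_params(n))
print(camera_params("wrist"), r.grip_point_offset)
E
```

```text
pics
{'clock': 0.0, 'q': array([ 1.30878524,  0.69001538, -0.19450531,  1.56632405,  0.15730223,
        0.90248583, -0.21511353]), 'qd': array([ 3.05102450e-05,  2.28225351e-04,  3.64291338e-04, -1.28009925e-03,
       -1.14113863e-04,  1.25006104e-03,  8.93183525e-04]), 'joint_torque': array([ 1.64765243e-04, -5.27563369e+01, -1.26666896e+00, -1.53423035e+01,
       -5.26314334e-02,  6.50806192e-03,  1.70444650e-04]), 'tool_pos': array([ 0.18196437, -0.59727351,  0.23789554]), 'eef_rot': array([-0.56788937,  0.42138955, -0.42028926,  0.56858548]), 'contact_force': array([-0.44832968, -0.42180997,  0.89478988]), 'moment': array([ 0.01548279,  0.05495444, -0.02192098]), 'opening': 1.000460830725137}
scene {'camera_matrix': array([[383.74463279,   0.        , 259.7577919 ],
       [  0.        , 383.74463279, 189.8679825 ],
       [  0.        ,   0.        ,   1.        ]]), 'eye': array([ 0.02547432, -0.32976024,  0.57221938]), 'orientation': array([ 0.40116995, -0.20884829, -0.391505  ,  0.80135441])}
top {'camera_matrix': array([[408.55147606,   0.        , 255.9990711 ],
       [  0.        , 408.55147606, 191.83714926],
       [  0.        ,   0.        ,   1.        ]]), 'eye': array([0.41511413, 0.08610411, 0.87733683]), 'orientation': array([-0.06776339,  0.05586111,  0.70957126, -0.69913968])}
{'camera_matrix': array([[345.33149198,   0.        , 259.57702664],
       [  0.        , 345.33149198, 190.71669621],
       [  0.        ,   0.        ,   1.        ]]), 'eye': array([ 0.24465101, -0.579468  ,  0.38396301]), 'orientation': array([-0.10377604,  0.07815907, -0.59054466,  0.79647894])} 0.0187
```

View pics/scene0.png

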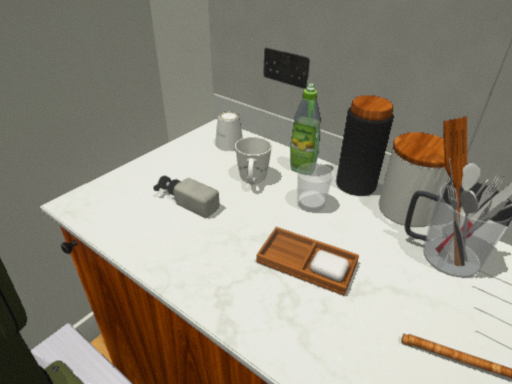

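View pics/top0.png

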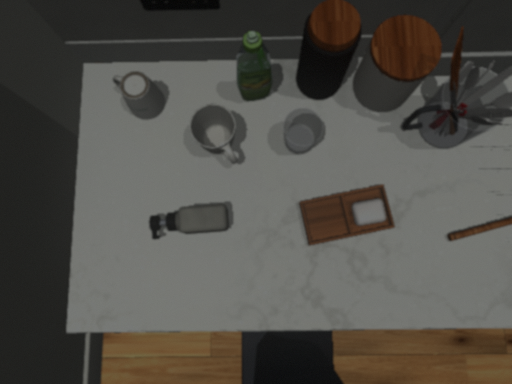

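The scene view shows the dispenser lying at left, with its head at about (162,186) and foot at about (212,210). The tidy's empty bay is at about (290,250). In the top view the bottle spans (175–230, 218), the head is at (157,225), and the empty bay is at about (325,217). Next I'll compute positions from both views.

```bash
cat > h.py <<'E'
import numpy as np, cv2
from scipy.spatial.transform import Rotation as R
from plant import get_state, snapshot, camera_params
def ray(P,uv):
    K=P["camera_matrix"]; a=np.linalg.solve(K,[uv[0],uv[1],1.]); 
    return np.array(P["eye"]), R.from_quat(P["orientation"]).apply([a[0],-a[1],-a[2]])
def plane(P,uv,z):
    e,d=ray(P,uv); return e+d*(z-e[2])/d[2]
def two(P1,u1,P2,u2):
    e1,d1=ray(P1,u1); e2,d2=ray(P2,u2)
    s=np.linalg.lstsq(np.stack([d1,-d2],1),e2-e1,rcond=None)[0]
    a,b=e1+s[0]*d1,e2+s[1]*d2; return (a+b)/2,np.linalg.norm(a-b)
def proj(P,X):
    c=R.from_quat(P["orientation"]).inv().apply(np.asarray(X)-P["eye"]); 
    p=P["camera_matrix"]@np.array([c[0],-c[1],-c[2]]); return p[:2]/p[2]
E
python3 - <<'E'
from h import *
T=camera_params("top");S=camera_params("scene")
t=cv2.imread("pics/top0.png");s=cv2.imread("pics/scene0.png")
for nm,z in (("bottle far edges",.054),):
    for uv in [(230,204),(230,230),(180,207),(180,232),(157,225)]: print(uv,plane(T,uv,z).round(3))
for uv in [(301,202),(309,243),(384,186),(393,227)]: print("tidy",plane(T,uv,.025).round(3))
a=cv2.resize(t[190:260,135:245],None,fx=7,fy=7,interpolation=cv2.INTER_CUBIC); 
b=cv2.resize(s[165:225,145:230],None,fx=7,fy=7,interpolation=cv2.INTER_CUBIC)
b=cv2.copyMakeBorder(b,0,0,0,770-b.shape[1],0)
v=np.vstack([a,b]); v=cv2.resize(v,None,fx=.65,fy=.65); v=cv2.convertScaleAbs(v,alpha=1.5); cv2.imwrite("pics/c1.png",v); print(v.shape)
E
```

```text
(230, 204) [0.537 0.152 0.054]
(230, 230) [0.484 0.152 0.054]
(180, 207) [0.532 0.255 0.054]
(180, 232) [0.481 0.254 0.054]
(157, 225) [0.496 0.301 0.054]
tidy [0.543 0.005 0.025]
tidy [ 0.457 -0.009  0.025]
tidy [ 0.574 -0.171  0.025]
tidy [ 0.487 -0.184  0.025]
(592, 500, 3)
```

View pics/c1.png

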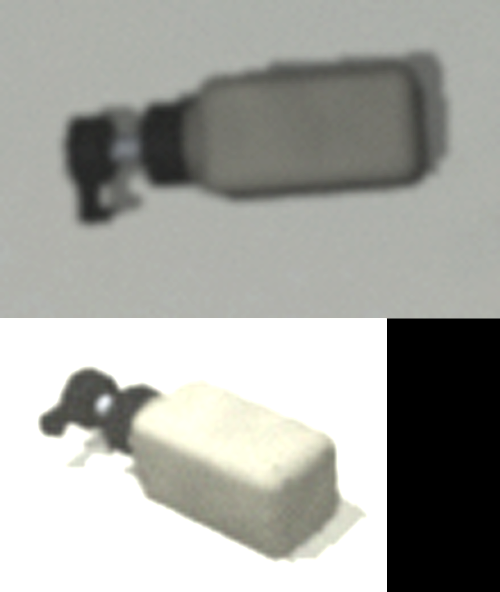

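The crop shows the collar, head and nozzle clearly. The nozzle points towards world −x and the head towards +y. Now two-view positions for the collar, the head and the tidy's corners.

```bash
python3 - <<'E'
from h import *
T=camera_params("top");S=camera_params("scene")
c=lambda x,y:(135+x/4.55,190+y/4.55); d=lambda x,y:(145+x/4.55,165+(y-318)/4.55)
print("collar",two(T,c(168,144),S,d(133,418)),plane(T,c(168,144),.027))
print("head",two(T,c(90,147),S,d(88,396)),plane(T,c(90,147),.027))
print("foot top edge",plane(T,c(420,120),.05))
# tidy mask: brown in both
for n,P in (("top",T),("scene",S)):
    im=cv2.imread(f"pics/{n}0.png"); h=cv2.cvtColor(im,cv2.COLOR_BGR2HSV)
    m=((h[...,0]<20)&(h[...,1]>90)).astype(np.uint8)
    m=cv2.morphologyEx(m,cv2.MORPH_CLOSE,np.ones((5,5)))
    k,l,st,ce=cv2.connectedComponentsWithStats(m)
    i=l[217,325] if n=="top" else l[262,300]
    cs,_=cv2.findContours((l==i).astype(np.uint8),cv2.RETR_EXTERNAL,cv2.CHAIN_APPROX_NONE)
    cc=max(cs,key=cv2.contourArea); q=cv2.approxPolyDP(cc,8,True)[:,0]; print(n,cv2.contourArea(cc),q.tolist(),cv2.boxPoints(cv2.minAreaRect(cc)).round(1).tolist())
    if n=="top":
        for p in cv2.boxPoints(cv2.minAreaRect(cc)): print(plane(P,p,.025).round(4))
    else:
        for p in q: print(plane(P,p,.025).round(4),plane(P,p,0).round(4))
E
```

```text
collar (array([0.50367421, 0.27721006, 0.0285968 ]), np.float64(0.0033791828948650906)) [0.50510825 0.27644164 0.027     ]
head (array([0.50342039, 0.3132433 , 0.02694503]), np.float64(0.0022636893711023834)) [0.50426597 0.31247517 0.027     ]
foot top edge [0.51174716 0.15824947 0.05      ]
top 3601.5 [[382, 185], [301, 202], [309, 243], [393, 226]] [[299.70001220703125, 201.60000610351562], [384.29998779296875, 183.8000030517578], [393.29998779296875, 226.60000610351562], [308.70001220703125, 244.39999389648438]]
[0.5435 0.0078 0.025 ]
[ 0.5787 -0.172   0.025 ]
[ 0.4881 -0.1845  0.025 ]
[ 0.4539 -0.0079  0.025 ]
scene 3722.0 [[257, 254], [341, 294], [358, 256], [277, 227]] [[254.10000610351562, 261.79998779296875], [269.0, 221.5], [359.1000061035156, 254.89999389648438], [344.20001220703125, 295.20001220703125]]
[ 0.4534 -0.0108  0.025 ] [0.473  0.0038 0.    ]
[ 0.4687 -0.1869  0.025 ] [ 0.489  -0.1804  0.    ]
[ 0.5728 -0.1698  0.025 ] [ 0.5978 -0.1625  0.    ]
[0.5429 0.0043 0.025 ] [0.5665 0.0195 0.    ]
```

Emit:
carry_out([
  [0.035, 0.03, 0],
  [0.035, 0.03, 0],
  [0.035, 0.04, 0],
  [0.035, 0.045, 0],
  [0.035, 0.045, 0],
  [0.03, 0.045, 0],
  [0.03, 0.045, 0],
  [0.03, 0.045, 0],
], twist=[9, 9, 9, 9, 10, 10, 10, 10], grip=0.088)

```text
clock: 1.1
tool_pos: [0.4478, -0.2714, 0.2386]
eef_rot: [0.707, 0.02, -0.02, -0.707]
contact_force: [0.8, 0.2, -0.3]
opening: 0.999
```

Emit:
carry_out([
  [0.007, 0.06, 0],
  [0.007, 0.06, 0],
  [0.007, 0.06, 0],
  [0.007, 0.06, 0],
  [0.007, 0.06, 0],
  [0.007, 0.06, 0],
  [0.007, 0.06, 0],
  [0.007, 0.06, 0],
], twist=[0, 0, 0, 0, 0, 0, 0, 0])

```text
clock: 2.1
tool_pos: [0.5032, 0.2088, 0.2385]
eef_rot: [0.707, 0.018, -0.018, -0.707]
contact_force: [0.7, -0.1, -0.6]
opening: 0.997
```

Emit:
carry_out([
  [0.0, 0.04, -0.02],
  [0, 0, -0.03],
  [0, 0, 0],
], twist=[0, 0, 0])

```text
clock: 2.48
tool_pos: [0.5016, 0.2462, 0.1867]
eef_rot: [0.708, 0.017, -0.02, -0.706]
contact_force: [-0.7, -0.7, -0.0]
opening: 0.996
```

```bash
python3 - <<'E'
from h import *
W=camera_params("wrist"); s=get_state(); im=snapshot("wrist"); cv2.imwrite("pics/w1.png",im[:,:,::-1])
print(s["clock"],s["tool_pos"],s["q"].round(2),W)
for X in ([.5045,.277,.027],[.5035,.313,.027],[.5117,.158,.05],[.5068,-.0466,.009]): print(proj(W,X).round(1))
E
```

```text
2.475 [0.50158031 0.24619763 0.18667289] [-0.27  0.7  -0.45  1.81  0.43  0.73 -0.9 ] {'camera_matrix': array([[345.33149198,   0.        , 259.57702664],
       [  0.        , 345.33149198, 190.71669621],
       [  0.        ,   0.        ,   1.        ]]), 'eye': array([0.49845996, 0.31126562, 0.3324449 ]), 'orientation': array([-1.31075727e-01, -7.58111597e-04,  2.56979555e-02,  9.91038947e-01])}
[266.3 138.4]
[267.5  96. ]
[267.2 273.6]
[252.5 413.5]
```

View pics/w1.png

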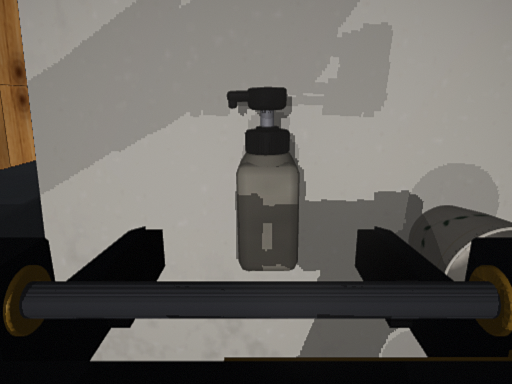

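The wrist view shows the collar at (267,141) and the axis vertical in the image, so the jaws are aligned. The mug sits at lower right near (470,240). I'll check its clearance to the gripper body.

```bash
python3 - <<'E'
from h import *
T=camera_params("top");S=camera_params("scene");W=camera_params("wrist")
for uv in [(214,128),(192,128),(214,106),(198,148),(214,151)]: print(uv,plane(T,uv,.095).round(3),plane(T,uv,.05).round(3))
for uv in [(235,160),(228,160)]: print("handle",plane(T,uv,.06).round(3))
for uv in [(236,147),(270,147),(243,165),(254,190)]: print("S",uv,plane(S,uv,.095).round(3))
for uv in [(410,225),(445,270),(470,250)]: print("W",plane(W,uv,.095).round(3))
print("collar",plane(W,(267.5,141),.027),"head",plane(W,(267,98),.027),two(T,(171.9,221.6),W,(267.5,141)))
E
```

```text
(214, 128) [0.685 0.181 0.095] [0.7   0.186 0.05 ]
(192, 128) [0.686 0.225 0.095] [0.701 0.233 0.05 ]
(214, 106) [0.731 0.181 0.095] [0.75  0.187 0.05 ]
(198, 148) [0.644 0.213 0.095] [0.657 0.22  0.05 ]
(214, 151) [0.637 0.181 0.095] [0.65  0.186 0.05 ]
handle [0.627 0.141 0.06 ]
handle [0.627 0.156 0.06 ]
S (236, 147) [0.655 0.212 0.095]
S (270, 147) [0.709 0.147 0.095]
S (243, 165) [0.602 0.146 0.095]
S (254, 190) [0.542 0.067 0.095]
W [0.613 0.227 0.095]
W [0.646 0.192 0.095]
W [0.662 0.209 0.095]
collar [0.50725208 0.27495917 0.027     ] head [0.5047685  0.31166961 0.027     ] (array([0.50603878, 0.27557976, 0.02995334]), np.float64(0.0023336232554799774))
```

Emit:
carry_out([
  [0.004, 0.022, -0.03],
  [0, 0, -0.045],
  [0, 0, -0.04],
  [0, 0, -0.02],
  [0, 0, -0.01],
  [0, 0, 0],
  [0, 0, 0],
], twist=[0, 0, 0, 0, 0, 0, 0])

```text
clock: 3.4
tool_pos: [0.5081, 0.2694, 0.045]
eef_rot: [-0.706, -0.019, 0.017, 0.707]
contact_force: [0.8, 0.7, -0.9]
opening: 0.997
```

Emit:
carry_out([
  [-0.001, 0.001, -0.012],
  [0, 0, -0.012],
  [0, 0, 0],
], twist=[0, 0, 0])

```text
clock: 3.78
tool_pos: [0.5054, 0.2696, 0.0185]
eef_rot: [0.707, 0.018, -0.019, -0.706]
contact_force: [0.3, 0.3, 0.2]
opening: 0.999
```

Emit:
carry_out([
  [0, 0, 0],
  [0, 0, 0],
  [0, 0, 0],
  [0, 0, 0],
  [0, 0, 0],
  [0, 0, 0],
], twist=[0, 0, 0, 0, 0, 0], grip=0.02, newtons=12)

```text
clock: 4.53
tool_pos: [0.5064, 0.2699, 0.0198]
eef_rot: [0.707, 0.018, -0.018, -0.707]
contact_force: [-0.1, -0.8, 0.3]
opening: 0.483
```

Emit:
carry_out([
  [0, 0, 0],
  [0, 0, 0],
  [0, 0, 0],
], twist=[0, 0, 0])

```text
clock: 4.9
tool_pos: [0.5064, 0.2699, 0.0198]
eef_rot: [0.707, 0.018, -0.018, -0.707]
contact_force: [1.0, -1.1, 1.2]
opening: 0.487
```

The opening reads 42.8 mm where the collar is 38, so the pads are catching the tapered shoulder. I'll open a little, shift towards the head and close again.

Emit:
carry_out([
  [0, 0, 0],
  [0, 0, 0],
  [0, 0.003, 0],
  [0, 0.003, 0],
  [0, 0, 0],
], twist=[0, 0, 0, 0, 0], grip=0.06)

```text
clock: 5.52
tool_pos: [0.5061, 0.2768, 0.0198]
eef_rot: [-0.707, -0.018, 0.018, 0.707]
contact_force: [-0.4, 0.3, 0.8]
opening: 0.678
```

Emit:
carry_out([
  [0, 0, 0],
  [0, 0, 0],
  [0, 0, 0],
  [0, 0, 0],
  [0, 0, 0],
  [0, 0, 0],
], twist=[0, 0, 0, 0, 0, 0], grip=0.02)

```text
clock: 6.28
tool_pos: [0.5062, 0.276, 0.0197]
eef_rot: [0.707, 0.018, -0.018, -0.707]
contact_force: [0.3, -1.0, 0.1]
opening: 0.427
```

Emit:
carry_out([
  [0, -0.003, 0.015],
  [0, -0.005, 0.014],
  [0, -0.009, 0.013],
  [0, -0.012, 0.012],
  [0, -0.013, 0.012],
  [0, -0.013, 0.01],
  [0, -0.013, 0.007],
  [0, 0, 0.0],
], twist=[0, 0, 0, 0, 0, 0, 0, 0])

```text
clock: 7.28
tool_pos: [0.5065, 0.2066, 0.1033]
eef_rot: [0.707, 0.018, -0.017, -0.707]
contact_force: [-0.6, 0.2, -1.0]
opening: 0.427
```

```bash
python3 - <<'E'
from h import *
s=get_state(); print(s["tool_pos"],s["contact_force"],s["opening"])
a=snapshot("scene");b=snapshot("wrist")
v=np.hstack([cv2.resize(a[90:270,90:330],(480,360)),cv2.resize(b[:240,130:390],(320,295))[:,:].copy() if 0 else cv2.resize(b[:,120:400],(262,360))])
cv2.imwrite("pics/l1.png",v[:,:,::-1])
E
```

```text
[0.50649164 0.20663729 0.10329553] [-0.56719358  0.20565806 -1.02691475] 0.4267398090836324
```

View pics/l1.png

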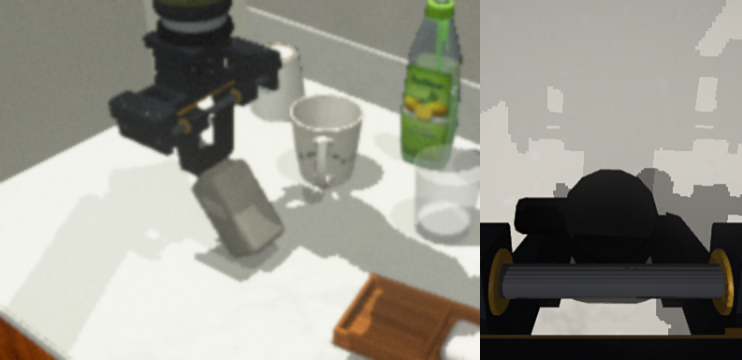

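The bottle pivots in the grip as planned: the foot hangs low and the head is up between the fingers, with the nozzle near the left finger. Lifting clear, and carrying it to above the bay.

Emit:
carry_out([
  [0, -0.005, 0.015],
  [0, -0.005, 0.02],
  [0, -0.005, 0.02],
  [0, -0.005, 0.01],
  [0, -0.01, 0.005],
  [0, -0.02, 0],
  [0, -0.025, 0],
  [0, -0.025, 0],
], twist=[0, 0, 0, 0, 0, 2, 3, 3])

```text
clock: 8.38
tool_pos: [0.5056, 0.1066, 0.1722]
eef_rot: [0.704, 0.068, -0.069, -0.704]
contact_force: [-0.1, -1.2, -4.0]
opening: 0.426
```

Emit:
carry_out([
  [0, -0.025, 0],
  [-0.002, -0.025, 0],
  [-0.002, -0.025, 0],
  [-0.002, -0.02, 0],
  [-0.002, -0.01, 0],
  [0, 0, 0],
  [0, 0, 0],
], twist=[0, 0, 0, 0, 0, 0, 0])

```text
clock: 9.25
tool_pos: [0.4984, 0.0043, 0.1728]
eef_rot: [-0.703, -0.068, 0.068, 0.704]
contact_force: [-0.1, -0.1, -4.7]
opening: 0.425
```

```bash
python3 - <<'E'
from h import *
s=get_state(); print(s["tool_pos"],s["contact_force"],s["opening"])
a=snapshot("scene");b=snapshot("wrist");t=snapshot("top")
for n,i in (("s2",a),("w2",b),("t2",t)): cv2.imwrite(f"pics/{n}.png",i[:,:,::-1])
v=np.hstack([cv2.resize(a[110:310,170:410],(432,360)),cv2.resize(b[:,120:400],(262,360))])
cv2.imwrite("pics/l2.png",v[:,:,::-1])
E
```

```text
[0.49839468 0.00431507 0.17279812] [-0.14976673 -0.06870346 -4.74599816] 0.42548323939860033
```

View pics/l2.png

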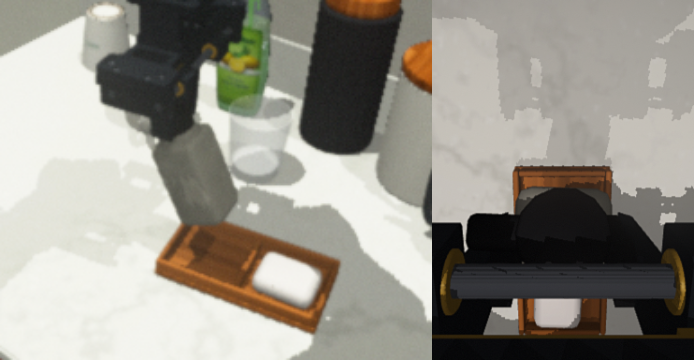

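```bash
python3 - <<'E'
from h import *
S=camera_params("scene"); C=np.array([.4984,.0043,.1805]); a=np.radians(11); u=np.array([-np.sin(a),np.cos(a),0]); x=np.array([np.cos(a),np.sin(a),0]); Z=np.array([0,0,1.])
for th in (10,18,22,26,30,34):
    t=np.radians(th); ax=np.cos(t)*Z+np.sin(t)*u; n=np.cos(t)*u-np.sin(t)*Z
    out=[]
    for s in (0,100):
        for i,j in ((-1,-1),(-1,1),(1,-1)):
            p=proj(S,C+(s-116)*ax+.001*0+27e-3*(i*x+j*n) if 0 else C+(s-116)*1e-3*ax+27e-3*(i*x+j*n)); out.append(((p-[170,110])*1.8).round().astype(int).tolist())
    print(th,out)
E
```

```text
10 [[200, 229], [155, 220], [220, 199], [189, 149], [141, 142], [211, 122]]
18 [[214, 228], [169, 224], [233, 198], [191, 146], [144, 145], [212, 119]]
22 [[220, 227], [176, 226], [239, 197], [191, 145], [145, 147], [213, 117]]
26 [[226, 226], [183, 227], [245, 195], [192, 143], [147, 148], [213, 115]]
30 [[233, 224], [190, 228], [251, 193], [192, 141], [148, 150], [213, 114]]
34 [[239, 221], [196, 229], [257, 190], [192, 139], [150, 151], [214, 112]]
```

The scene view shows the bottle hanging above the bay. Its lean is about 20° (corner check), inside the ~26° balance point. Lowering until the foot edge touches.

Emit:
carry_out([
  [0.001, -0.005, -0.01],
  [0, -0.003, -0.012],
  [0, 0, -0.012],
  [0, 0, -0.008],
  [0, 0, -0.003],
  [0, 0, 0],
], twist=[0, 0, 0, 0, 0, 0])

```text
clock: 10.15
tool_pos: [0.4992, -0.0047, 0.1276]
eef_rot: [-0.704, -0.068, 0.068, 0.704]
contact_force: [-0.5, 0.7, -3.5]
opening: 0.425
```

Emit:
carry_out([
  [0, 0, -0.003],
  [0, 0, -0.003],
  [0, 0, 0],
], twist=[0, 0, 0])

```text
clock: 10.52
tool_pos: [0.4991, -0.0049, 0.1216]
eef_rot: [0.704, 0.067, -0.068, -0.704]
contact_force: [0.1, -0.9, -3.3]
opening: 0.427
```

Emit:
carry_out([
  [0, 0, -0.003],
  [0, 0, 0],
], twist=[0, 0])

```text
clock: 10.78
tool_pos: [0.5, -0.004, 0.1195]
eef_rot: [-0.704, -0.069, 0.067, 0.704]
contact_force: [0.2, 1.1, 4.8]
opening: 0.43
```

```bash
python3 - <<'E'
from h import *
f=[]
for i in range(4): snapshot("top"); f.append(get_state()["contact_force"])
a=snapshot("scene"); s=get_state(); print(s["clock"],s["tool_pos"],np.mean(f,0))
t=snapshot("top")
v=np.hstack([cv2.resize(a[150:310,210:370],(400,400)),cv2.resize(t[160:260,270:370],(400,400))])
cv2.imwrite("pics/l3.png",v[:,:,::-1])
E
```

```text
11.025 [ 0.50010281 -0.00417406  0.11946704] [-0.0506997   1.22545649  5.81564028]
```

View pics/l3.png

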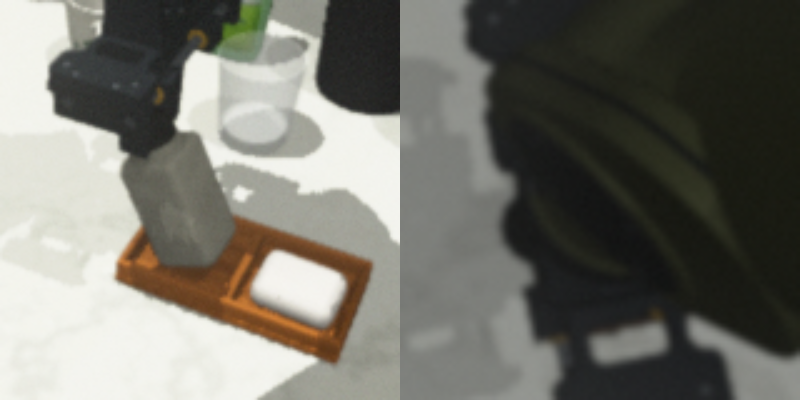

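The foot edge now rests on the bay floor with the bottle inside the bay (+6 N upward). Next, swing the neck back with a light grip.

Emit:
carry_out([
  [0.001, -0.004, 0.001],
  [0.001, -0.005, 0],
  [0.001, -0.005, 0],
  [0, 0, 0],
], twist=[0, 0, 0, 0], newtons=7)

```text
clock: 11.58
tool_pos: [0.5029, -0.0186, 0.1207]
eef_rot: [-0.704, -0.068, 0.067, 0.704]
contact_force: [-1.2, 2.1, 9.9]
opening: 0.429
```

Emit:
carry_out([
  [0.001, -0.005, 0],
  [0.001, -0.005, 0],
  [0.001, -0.005, 0],
  [0, 0, 0],
], twist=[0, 0, 0, 0])

```text
clock: 12.08
tool_pos: [0.5058, -0.0343, 0.1205]
eef_rot: [0.704, 0.068, -0.067, -0.704]
contact_force: [-1.6, 1.5, 9.2]
opening: 0.429
```

```bash
python3 - <<'E'
from h import *
s=get_state(); print(s["clock"],s["tool_pos"],s["contact_force"],s["opening"])
a=snapshot("scene"); w=snapshot("wrist")
v=np.hstack([cv2.resize(a[150:310,210:370],(400,400)),cv2.resize(w[100:384,118:402],(400,400))])
cv2.imwrite("pics/l4.png",v[:,:,::-1])
E
```

```text
12.075 [ 0.50580644 -0.034299    0.12050197] [-1.64148659  1.48002138  9.18513671] 0.428684501615223
```

View pics/l4.png

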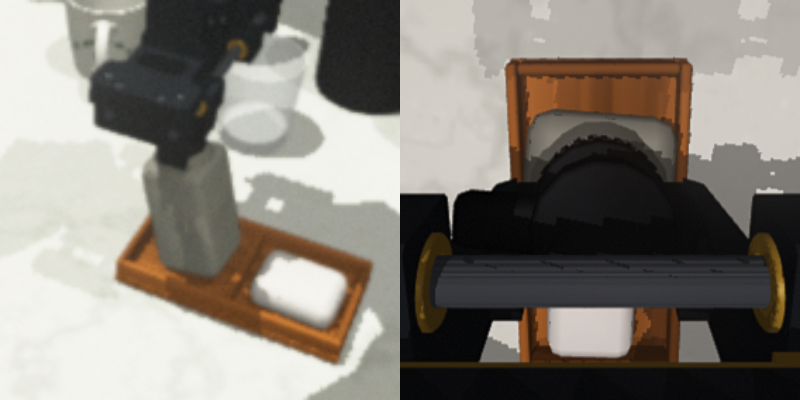

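Emit:
carry_out([
  [0, 0, 0.0015],
  [0.001, -0.005, 0],
  [0.001, -0.005, 0],
  [0, 0, 0],
], twist=[0, 0, 0, 0], newtons=4)

```text
clock: 12.68
tool_pos: [0.507, -0.0448, 0.1209]
eef_rot: [0.704, 0.067, -0.067, -0.704]
contact_force: [-0.2, -0.5, -4.4]
opening: 0.43
```

```bash
python3 - <<'E'
from h import *
f=[]
for i in range(3): a=snapshot("scene"); s=get_state(); f.append(s["contact_force"])
C=s["tool_pos"]; print(s["clock"],C,np.mean(f,0),s["opening"])
cv2.imwrite("pics/s5.png",a[:,:,::-1])
S=camera_params("scene"); a_=np.radians(11); u=np.array([-np.sin(a_),np.cos(a_),0]); x=np.array([np.cos(a_),np.sin(a_),0]); Z=np.array([0,0,1.])
B=np.array([.5068,-.0466,.009])
# edge slope of bottle's near-left silhouette, predicted for leans, foot centred
for th in (0,4,8,12,16):
    t=np.radians(th); ax=np.cos(t)*Z+np.sin(t)*u; n=np.cos(t)*u-np.sin(t)*Z
    F=B+27e-3*u-27e-3*n
    for i,j in ((-1,1),(-1,-1),(1,-1)): print(th,(i,j),[((proj(S,F+h*ax+27e-3*(i*x+j*n))-[210,150])*3.5).round(0).tolist() for h in (.01,.09)])
v=cv2.resize(a[150:310,210:370],(560,560),interpolation=cv2.INTER_CUBIC); cv2.imwrite("pics/l5.png",v[:,:,::-1])
E
```

```text
12.825 [ 0.50703597 -0.04406531  0.12105058] [-0.02419137  0.10461817 -3.8175385 ] 0.42958446264261285
0 (-1, 1) [[208.0, 361.0], [213.0, 255.0]]
0 (-1, -1) [[296.0, 394.0], [307.0, 287.0]]
0 (1, -1) [[331.0, 333.0], [344.0, 228.0]]
4 (-1, 1) [[207.0, 361.0], [202.0, 252.0]]
4 (-1, -1) [[295.0, 389.0], [296.0, 278.0]]
4 (1, -1) [[330.0, 328.0], [333.0, 219.0]]
8 (-1, 1) [[205.0, 361.0], [192.0, 249.0]]
8 (-1, -1) [[293.0, 383.0], [285.0, 270.0]]
8 (1, -1) [[329.0, 322.0], [322.0, 211.0]]
12 (-1, 1) [[204.0, 360.0], [181.0, 247.0]]
12 (-1, -1) [[292.0, 378.0], [273.0, 262.0]]
12 (1, -1) [[327.0, 317.0], [311.0, 204.0]]
16 (-1, 1) [[203.0, 360.0], [171.0, 246.0]]
16 (-1, -1) [[289.0, 372.0], [261.0, 254.0]]
16 (1, -1) [[325.0, 312.0], [300.0, 197.0]]
```

View pics/l5.png

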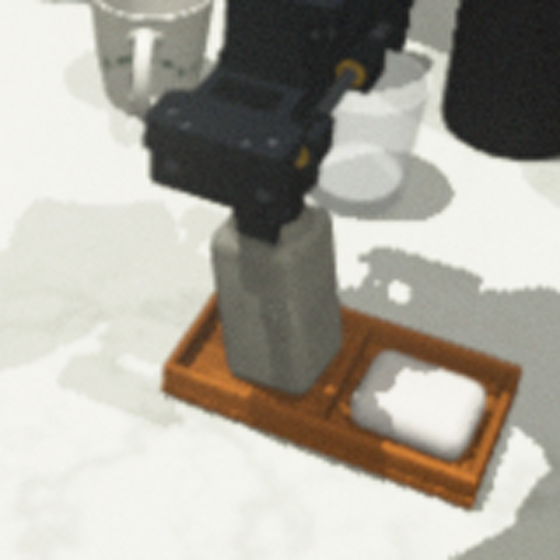

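The lean is now about 8° with the foot well inside the bay. I'll lower 1 mm, loosen so the nozzle rests on the finger, and ease it back to vertical.

Emit:
carry_out([
  [0, 0, -0.0005],
  [0, 0, -0.0005],
  [0, 0, 0],
], twist=[0, 0, 0])

```text
clock: 13.2
tool_pos: [0.5074, -0.0439, 0.1207]
eef_rot: [0.704, 0.068, -0.067, -0.704]
contact_force: [-0.7, -0.8, 3.2]
opening: 0.429
```

Emit:
carry_out([
  [0, 0, 0],
  [0, 0, 0],
  [0.001, -0.004, 0],
  [0.001, -0.004, 0],
  [0.001, -0.004, 0],
  [0, 0, 0],
], twist=[0, 0, 0, 0, 0, 0], grip=0.048)

```text
clock: 13.95
tool_pos: [0.5103, -0.0566, 0.1202]
eef_rot: [0.704, 0.067, -0.067, -0.704]
contact_force: [0.1, 0.1, 0.5]
opening: 0.541
```

```bash
python3 - <<'E'
from h import *
f=[]
for i in range(3): a=snapshot("scene"); s=get_state(); f.append(s["contact_force"])
w=snapshot("wrist")
print(s["clock"],s["tool_pos"],np.mean(f,0),s["opening"])
v=np.hstack([cv2.resize(a[180:280,230:330],(400,400),interpolation=cv2.INTER_CUBIC),cv2.resize(w[100:384,118:402],(400,400))]); cv2.imwrite("pics/l6.png",v[:,:,::-1])
E
```

```text
14.1 [ 0.51022815 -0.05586234  0.12025309] [ 0.36936862 -0.75275317  0.03773651] 0.543397500689671
```

View pics/l6.png

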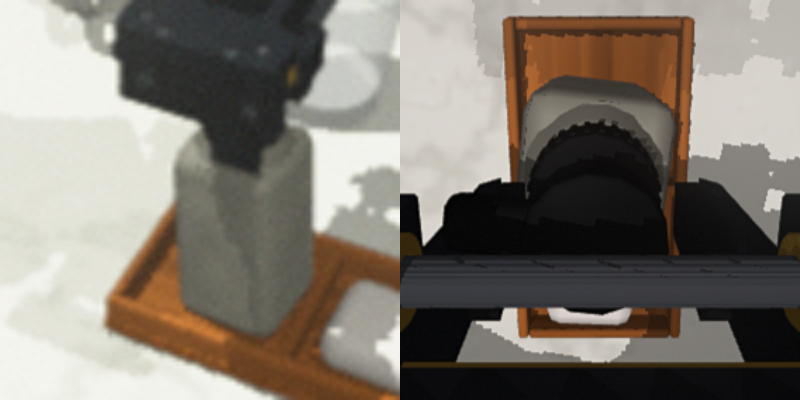

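The bottle is upright in the bay, the wrench is near zero, and the nozzle is still just beside the finger. Opening fully and rising.

Emit:
carry_out([
  [0, 0, 0],
  [0, 0, 0],
  [0, 0, 0],
  [0, 0, 0],
  [0, 0, 0],
], twist=[0, 0, 0, 0, 0], grip=0.088)

```text
clock: 14.78
tool_pos: [0.5101, -0.0558, 0.1202]
eef_rot: [-0.704, -0.067, 0.068, 0.704]
contact_force: [-1.4, -0.2, 0.5]
opening: 0.995
```

Emit:
carry_out([
  [0, 0, 0.005],
  [0, 0, 0.015],
  [0, 0, 0.025],
  [0, 0, 0.03],
  [0, 0, 0.03],
  [0, -0.02, 0.02],
  [0, -0.04, 0],
  [0, 0, 0],
], twist=[0, 0, 0, 0, 0, 0, 0, 0])

```text
clock: 15.78
tool_pos: [0.5098, -0.1197, 0.2461]
eef_rot: [0.705, 0.065, -0.065, -0.703]
contact_force: [-0.4, -0.7, 0.1]
opening: 1.002
```

```bash
python3 - <<'E'
from h import *
W=camera_params("wrist"); w=snapshot("wrist"); a=snapshot("scene"); t=snapshot("top"); s=get_state()
for n,i in (("s7",a),("w7",w),("t7",t)): cv2.imwrite(f"pics/{n}.png",i[:,:,::-1])
print(s["clock"],s["tool_pos"],s["contact_force"],s["opening"],W["eye"],W["orientation"])
v=np.hstack([cv2.resize(a[170:290,210:330],(384,384),interpolation=cv2.INTER_CUBIC),w[:,106:512]]); cv2.imwrite("pics/l7.png",v[:,:,::-1])
import json; json.dump({k:np.array(x).tolist() for k,x in W.items()},open("W7.json","w"))
S=camera_params("scene")
for z in (.171,):print(proj(W,[.5068,-.0466,z]),proj(W,[.51,-.055,z]),proj(S,[.5068,-.0466,z]))
E
```

```text
15.925 [ 0.51019622 -0.11491135  0.24581446] [ 0.58864417 -0.22417386  1.24452801] 0.9963440952814889 [ 0.49731255 -0.05578408  0.39190475] [-0.13014078 -0.01172846  0.09090426  0.98724984]
[277.729312    85.74039981] [280.14047437 100.66397715] [292.46581345 188.18881524]
```

View pics/l7.png

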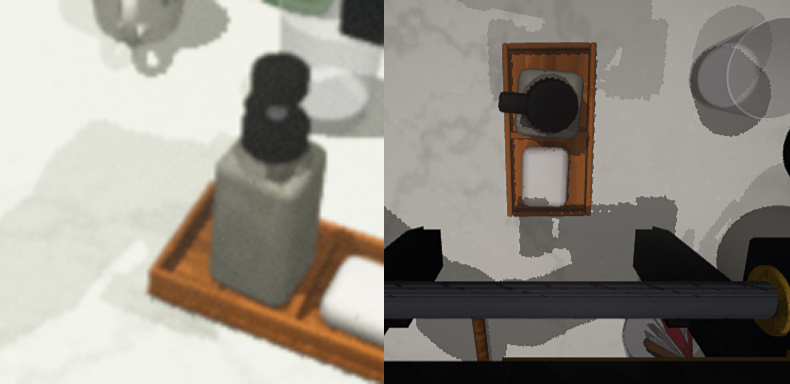

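The dispenser stands free in the bay, with its head top at (273,105) in the wrist view and (298,192) in the scene view. Next, locating the head top in both views.

```bash
python3 - <<'E'
from h import *; import json
W={k:np.array(v) for k,v in json.load(open("W7.json")).items()}; S=camera_params("scene")
w=cv2.imread("pics/w7.png"); g=cv2.cvtColor(w,cv2.COLOR_BGR2GRAY)
m=(g<35).astype(np.uint8); m[215:]=0; m=cv2.morphologyEx(m,cv2.MORPH_OPEN,cv2.getStructuringElement(2,(27,27)))
k,l,st,ce=cv2.connectedComponentsWithStats(m); i=l[105,273]; print(st[i],ce[i])
s=cv2.imread("pics/s7.png"); gs=cv2.cvtColor(s,cv2.COLOR_BGR2GRAY)
ms=(gs<60).astype(np.uint8); k,l2,st2,c2=cv2.connectedComponentsWithStats(ms); j=l2[192,298]; print(st2[j])
st_=st2[j]; su=(st_[0]+9.0,st_[1]+8)
p=ce[i]; print(plane(W,p,.171),two(W,p,S,(298,st2[j][1]+7)), "foot rect centre?")
# bottle top (shoulder z~.109) centre in wrist
print(plane(W,(273-0,102),.109), proj(W,plane(W,p,.171)-[0,0,.162]))
print("bay corners", [plane(W,(106+a-384,b),.025).round(3).tolist() for a,b in ((503,44),(596,43),(592,215),(508,215))])
print(get_state()["tool_pos"])
E
```

```text
[ 242   78   58   55 2347] [271.76097145 105.12484022]
[286 187  20  34 518]
[ 0.50541387 -0.05857794  0.171     ] (array([ 0.50587164, -0.05902836,  0.16446004]), np.float64(0.0008544861958903848)) foot rect centre?
[ 0.50819319 -0.05681992  0.109     ] [266.69717685 102.1528718 ]
bay corners [[0.454, -0.011, 0.025], [0.544, 0.006, 0.025], [0.58, -0.169, 0.025], [0.488, -0.186, 0.025]]
[ 0.51019622 -0.11491135  0.24581446]
```

The head top is at about (0.506, −0.0586, 0.165–0.171), so the dispenser stands roughly 12 mm from the bay centre, towards the divider but within tolerance. Closing the fingers above the head.

Emit:
carry_out([
  [-0.002, 0.025, 0],
  [-0.002, 0.025, 0],
  [0, 0.006, 0],
  [0, 0, 0],
  [0, 0, 0],
  [0, 0, 0],
  [0, 0, 0],
  [0, 0, 0],
], twist=[0, 0, 0, 0, 0, 0, 0, 0], grip=0, newtons=20)

```text
clock: 16.92
tool_pos: [0.5062, -0.0601, 0.2452]
eef_rot: [0.704, 0.067, -0.067, -0.704]
contact_force: [0.5, 0.1, 0.7]
opening: 0.115
```

Emit:
carry_out([
  [0, 0, -0.02],
  [0, 0, -0.02],
  [0, 0, -0.015],
  [0, 0, -0.005],
  [0, 0, 0],
  [0, 0, 0],
], twist=[0, 0, 0, 0, 0, 0])

```text
clock: 17.68
tool_pos: [0.5067, -0.0598, 0.1858]
eef_rot: [0.704, 0.068, -0.067, -0.704]
contact_force: [-0.1, 0.7, 0.9]
opening: 0.005
```

Emit:
carry_out([
  [0, 0.001, -0.004],
  [0, 0, -0.003],
  [0, 0, -0.003],
  [0, 0, -0.003],
  [0, 0, -0.003],
  [0, 0, -0.003],
  [0, 0, -0.003],
  [0, 0, 0],
], twist=[0, 0, 0, 0, 0, 0, 0, 0])

```text
clock: 18.68
tool_pos: [0.5062, -0.0589, 0.1631]
eef_rot: [-0.704, -0.067, 0.067, 0.704]
contact_force: [-1.1, -0.8, 4.5]
opening: 0.007
```

Emit:
carry_out([
  [0, 0, -0.002],
  [0, 0, -0.002],
  [0, 0, -0.001],
  [0, 0, 0],
], twist=[0, 0, 0, 0])

```text
clock: 19.18
tool_pos: [0.5063, -0.0589, 0.1582]
eef_rot: [-0.704, -0.068, 0.067, 0.704]
contact_force: [-0.5, -0.3, 4.1]
opening: 0.003
```

Emit:
carry_out([
  [0, 0, -0.001],
  [0, 0, 0],
  [0, 0, 0],
], twist=[0, 0, 0])

```text
clock: 19.55
tool_pos: [0.5065, -0.0589, 0.158]
eef_rot: [0.704, 0.068, -0.067, -0.704]
contact_force: [-1.9, -0.9, 11.0]
opening: 0.008
```

The force jumped to 11 N with no further travel at z = 0.158, which is the stop. Letting it rise slowly under the fingers.

Emit:
carry_out([
  [0, 0, 0.001],
  [0, 0, 0.001],
  [0, 0, 0.0015],
  [0, 0, 0.0015],
  [0, 0, 0.0015],
  [0, 0, 0.0015],
  [0, 0, 0.0015],
  [0, 0, 0.0015],
], twist=[0, 0, 0, 0, 0, 0, 0, 0])

```text
clock: 20.55
tool_pos: [0.5062, -0.0589, 0.1683]
eef_rot: [-0.704, -0.067, 0.067, 0.704]
contact_force: [0.6, 0.9, 2.4]
opening: 0.003
```

Emit:
carry_out([
  [0, 0, 0.0015],
  [0, 0, 0.0015],
  [0, 0, 0.0015],
  [0, 0, 0.0015],
  [0, 0, 0.002],
  [0, 0, 0.003],
  [0, 0, 0.005],
  [0, 0, 0],
], twist=[0, 0, 0, 0, 0, 0, 0, 0])

```text
clock: 21.55
tool_pos: [0.5066, -0.0588, 0.1847]
eef_rot: [0.704, 0.068, -0.067, -0.704]
contact_force: [0.2, 0.6, 0.2]
opening: 0.003
```

Emit:
carry_out([
  [0, 0, 0.02],
  [0, 0, 0.03],
  [0, -0.02, 0.02],
  [0, -0.04, 0],
  [0, 0, 0],
  [0, 0, 0],
], twist=[0, 0, 0, 0, 0, 0])

```text
clock: 22.3
tool_pos: [0.5061, -0.1183, 0.2541]
eef_rot: [-0.704, -0.068, 0.068, 0.704]
contact_force: [-0.3, 0.5, 0.6]
opening: 0.003
```

```bash
python3 - <<'E'
from h import *
W=camera_params("wrist"); w=snapshot("wrist"); a=snapshot("scene"); s=get_state()
print(s["clock"],s["tool_pos"],s["contact_force"])
s7=cv2.imread("pics/s7.png")[:,:,::-1]
g=cv2.cvtColor(a,cv2.COLOR_RGB2GRAY); k,l,st,c=cv2.connectedComponentsWithStats((g<60).astype(np.uint8)); print(st[l[192,298]],"before: 286 187 20 34 518")
d=np.abs(a.astype(int)-s7).max(2)[150:310,210:370]; print("changed px",(d>40).sum())
v=np.hstack([cv2.resize(a[130:310,190:370],(384,384),interpolation=cv2.INTER_CUBIC),w[:,106:512]]); cv2.imwrite("pics/l8.png",v[:,:,::-1])
E
```

```text
22.4 [ 0.5061856  -0.11754594  0.25419023] [ 1.36652812 -0.80816614  0.18159301]
[286 187  20  34 514] before: 286 187 20 34 518
changed px 751
```

View pics/l8.png

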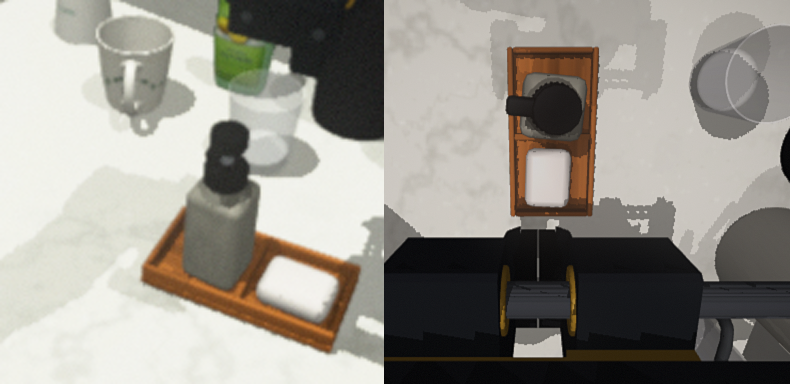

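The final view shows the dispenser upright in the bay with its head up, at the same image box as before the press. The soap is in its own bay, the mug and tumbler are in place, and the arm is clear.

```bash
python3 -c "
from plant import job
print(job.finish_job())"
```

```text
the job is handed in; nothing more can be done
None
```

I handed in the job at about 22 s of robot time. The dispenser stands upright in the empty bay, and the pump has been pressed to its stop and let up slowly.

**How it was done:** The tool only shifts and turns about the vertical, so I gripped the collar lightly and let the dispenser swing foot-down as I lifted it. I set one foot edge on the bay floor, eased the neck back to vertical, and let go. Then I pressed the pump with closed fingers and raised them at about 12 mm/s.

**Last checks:**
- **Pump:** the force jumped to 11 N with no further travel at z = 0.158 m, which matches the stop. After the rise, the head sits at the same place in the scene picture as before the press.
- **Surroundings:** the soap is in its own bay, and the mug and tumbler look undisturbed. The arm was clear of everything.

**Less certain points:**
- **Off centre:** the dispenser stands about 12 mm from the bay's centre, towards the soap. That is inside the 22 mm limit, and I did not recentre it.
- **Lean:** I estimated it at about 0.03 rad from one wrist view, close to what that view can resolve.
- **Head height:** the two-view measurement gave 164 mm, against 171 mm from the given sizes. Contact force during the press fitted the larger figure.
- **First grip:** the pads caught the shoulder at 43 mm instead of the 38 mm collar, so I regripped.

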